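# Set out drip trays from a nested stack and stand the sample jars in them

## Robot

A 6-joint arm with a two-finger parallel gripper is mounted at the origin on the work surface; the furniture and walls round the work are solid. World frame = base frame: x ahead of the robot, y to its left, z up, the work surface at z = 0. Lengths are in m, angles in rad, forces in N, time in s.
With the tool pointing down it reaches from about 0.275 to 0.75 m from the base axis. Payload 10.2 kg.
Tool frame: the origin (TCP) lies midway between the tips of the shut fingers; the grasp point (between the pads) lies robot.grip_point_offset behind it (robot.grip_point_offset is the distance from the TCP to the grasp point, in m); z points along the fingers, y is the line along which they close (so a half turn about z gives the same grasp; the last joint's range is limited). The gripper opens to 85 mm and grips with 20 to 120 N. Pads are 22 mm wide; open, the fingers measure 114 mm over their backs; the gripper's body (76 mm by 85 mm) begins 54 mm behind the grasp point. The pads swing forward as they close: fully open they stand 13 mm farther back than shut.
Start: joints at [-1.352, 0.313, 1.498, -0, 1.331, -0.223], TCP at [0.224, -0.475, 0.231] pointing down, gripper open.
Joint ranges: [-2.94, 2.94], [-0.97, 2.17], [0.19, 2.56], [-1.23, 4.37], [0.02, 3.11], [-2.88, 2.88]. Speed limits (rad/s): [2.39, 2.39, 3.01, 3.14, 3.14, 3.14].

## Interface

Orientations are given as a unit quaternion [w, x, y, z].
In Python, from cell import robot gives the robot as it stands. The module is installed in compiled form; this text tells all that it offers.
- The arm moves only by the shell command python3 -m jog 'ROWS'. ROWS is JSON, a list of rows, each a list of 7 numbers: the shift along the world's x, y, z in cm, then the turn, a rotation vector about the world's x, y, z in degrees, then the opening, from 0 (shut) to 1 (fully open). In form: [[tx, ty, tz, wx, wy, wz, gripper], ...]. A call has 1 to 20 rows; each row shifts and turns the commanded pose from where the row before left it; what a row does not reach is not made up. A row lasts 1/8 s, in which the tool goes at most 62.5 mm and 10.7 degrees, less where a joint would pass 70% of its speed; a pose out of reach is approached as far as the arm can. A call is refused whole if a number of a shift passes 6.25 or a number of a turn 10.7, either way. A call with a gripper value outside its range is refused whole. The fingers move at their own pace and stop on an object; the grip force is fixed at half the most. Time passes only in rows, so rows that do not move let the fingers close. It gives the time, the measured TCP pose, the force, the opening and the grip force at its end, in the units of the state.
- robot.get_obs(): the state, without advancing time (a new reading comes with each control period).
- robot.snapshot(name): name is "scene" or "top"; returns a dict with "color" (420x560x3 uint8, red, green, blue), "fx", "fy", "cx", "cy" (pixels), "world_to_cam" (4x4, takes a point from world to camera coordinates). Camera axes: x right, y up, looking along -z (the intrinsics and any distortion apply to the point x, -y, -z); pixel columns grow to the right and rows downward; lengths in m; the calibration is good to about 2 mm. A picture is of the moment at which its call begins. There is no depth.
- robot.close_job(): hands the job in; it is judged then, once.
The state is a dict: "time": time; "joint_pos": joint angles; "qvel": joint speeds; "tau": joint torques, N m; "tool_pos": TCP position; "tool_rot": TCP orientation; "contact_force": force on the tool from outside, world axes, zero at the start; "moment": the same for the moment, N m; "grip_width": finger opening in m; "grasp_force": force on a finger pad.
Only numpy, scipy, OpenCV 4.12 (cv2) and the standard library are available. Lean on these libraries where they do the work, as an engineer would, in place of code of your own. Each camera call takes 0.05 s, during which the arm holds its last target. There are 200 camera calls.

## Task

Take the dust cover off the stack of nested drip trays and put it aside. For each squat amber jar on the bench, lift one tray off the top of the stack without dragging up the tray beneath, lay it inside an outlined spot of the mat, lined up with the outline, and stand the jar upright in it, one jar to a tray. Leave the trays that are not needed in the stack, put the cover back on them, and do not tip over the beaker.

Things in the scene. Friction and masses are not known exactly. Their poses are not given: they have to be found in the camera images.
- stack_stand: fixed grey stand, a 124 x 90 x 6 mm plate under the stack of trays; origin at the centre of its underside, x along the trays' long side, z up. tray_0 stands on it (origin at 6 mm); each next tray rests its shoulder on the rim below, 20 mm higher, its 26 mm deep pan sunk in that tray with about 1.5 mm of play; the next collar begins right below the top one
- mat: fixed dark work mat, 144 x 326 x 3 mm, with three white outlined spots side by side along its y, 105 mm apart; origin at the centre of its underside, x across the mat (along the long side of each outline), z up
- spot_0 (a point): centre of outlined spot 0 on the mat's top face, 0.105 m towards the mat -y end; the outline is 126 mm along the mat's x by 88 mm along its y; it has the mat's axes
- spot_1 (a point): centre of outlined spot 1 on the mat's top face, in the middle; the outline is 126 mm along the mat's x by 88 mm along its y; it has the mat's axes
- spot_2 (a point): centre of outlined spot 2 on the mat's top face, 0.105 m towards the mat +y end; the outline is 126 mm along the mat's x by 88 mm along its y; it has the mat's axes
- tray_0: pale blue drip tray, 104 x 70 x 46 mm, 0.1 kg, starts lowest of the four. Origin: centre of its underside; x along its 104 mm side, z up. From 26 mm up to the rim at 46 mm it is a straight collar 104 x 70 mm outside, walls 3 mm; below this shoulder the pan tapers to a foot 86 x 52 mm. Inner floor 2.5 mm above the origin, 82 x 47 mm clear
- tray_1: pale blue drip tray, 104 x 70 x 46 mm, 0.1 kg, starts second from the bottom of the four. Origin: centre of its underside; x along its 104 mm side, z up. From 26 mm up to the rim at 46 mm it is a straight collar 104 x 70 mm outside, walls 3 mm; below this shoulder the pan tapers to a foot 86 x 52 mm. Inner floor 2.5 mm above the origin, 82 x 47 mm clear
- tray_2: pale blue drip tray, 104 x 70 x 46 mm, 0.1 kg, starts third from the bottom of the four. Origin: centre of its underside; x along its 104 mm side, z up. From 26 mm up to the rim at 46 mm it is a straight collar 104 x 70 mm outside, walls 3 mm; below this shoulder the pan tapers to a foot 86 x 52 mm. Inner floor 2.5 mm above the origin, 82 x 47 mm clear
- tray_3: pale blue drip tray, 104 x 70 x 46 mm, 0.1 kg, starts on top of the four. Origin: centre of its underside; x along its 104 mm side, z up. From 26 mm up to the rim at 46 mm it is a straight collar 104 x 70 mm outside, walls 3 mm; below this shoulder the pan tapers to a foot 86 x 52 mm. Inner floor 2.5 mm above the origin, 82 x 47 mm clear
- cover: grey dust cover, 106 x 72 mm plate 3 mm thick, 0.12 kg, that starts on the top tray. Origin at the centre of the underside of its 90 x 56 x 10 mm plug; the plate's underside is 10 mm above the origin and rests on a tray's rim (origin then 36 mm above the tray's origin), the plug hanging in the collar (98 x 64 mm opening). x along the 106 mm side, z up. On a bench it stands on its plug
- cover_knob (a point): middle of the cover's black round knob, 24 mm in diameter and 22 mm high (11 mm above and below this point), on a 16 mm neck; 34 mm above the cover's origin
- jar_0: squat amber glass sample jar with a white label and a black cap, 39 mm in diameter, 56 mm high, about 0.09 kg, standing upright; origin at the centre of its underside, z up. The cap is 35 mm in diameter, from 37 mm up to the top. Two or three jars are present
- jar_1: squat amber glass sample jar with a white label and a black cap, 39 mm in diameter, 56 mm high, about 0.09 kg, standing upright; origin at the centre of its underside, z up. The cap is 35 mm in diameter, from 37 mm up to the top. Two or three jars are present
- jar_2: squat amber glass sample jar with a white label and a black cap, 39 mm in diameter, 56 mm high, about 0.09 kg, standing upright; origin at the centre of its underside, z up. The cap is 35 mm in diameter, from 37 mm up to the top. Two or three jars are present
- beaker: small clear beaker, 48 mm in diameter, 58 mm high, that stands near the jars and is not needed; origin at the centre of its underside, z up
Things that resemble listed ones, but are neither listed nor needed, are in the scene too. What is shaped like the tray_1 but red is not meant.

How it is judged:
By the outcome, as a careful person would: the job done as asked, in the order asked, and still so for the second after the job is handed in, with the robot touching nothing.
Of jar_0, jar_1, jar_2 only 2 to 3 are there at a start; the rules pass over those that are not, and their reading is None.
At some moment in a run one of jar_0, jar_1, jar_2 may be knocked a few centimetres aside while the robot is not near it.
It also fails if it takes over 210 s, if anything falls off the work surface, if the arm or the gripper's body presses on something with over 40 N, if the wrist force passes 120 N, or if a joint passes its speed limit or range.

## Working session

There is one attempt and no reset: what is moved stays moved. The work goes in short steps, Python scripts to look and compute and a shell command to move; the robot and the scene stay as the last step left them, time stands still between calls to the robot, and variables do not carry over. Pictures are saved under pics/ and viewed, at most 14 in all, crops included, and the job is handed in when it is done.

```bash
mkdir -p pics; cat > h.py <<'E'
import numpy as np, cv2
from cell import robot
def snap(n,f):
    s=robot.snapshot(n); cv2.imwrite('pics/'+f+'.png',s['color'][:,:,::-1]); np.savez('pics/'+f+'.npz',**s); return s
def load(f): return dict(np.load('pics/'+f+'.npz'))
def ray(s,u,v,z):
    T=s['world_to_cam']; R=T[:3,:3]; c=-R.T@T[:3,3]
    d=R.T@np.array([(u-s['cx'])/s['fx'],-(v-s['cy'])/s['fy'],-1.])
    return c+d*(z-c[2])/d[2]
def proj(s,p):
    q=s['world_to_cam'][:3,:3]@np.array(p)+s['world_to_cam'][:3,3]
    return s['cx']+s['fx']*q[0]/-q[2], s['cy']+s['fy']*-q[1]/-q[2]
E
python3 - <<'E'
from h import *
for n in('scene','top'):
    s=snap(n,n+'0'); T=s['world_to_cam']; print({k:s[k] for k in s if k not in('color','world_to_cam')}, -T[:3,:3].T@T[:3,3], T[:3,:3])
print(robot.get_obs(), robot.grip_point_offset)
E
```

```text
{'fx': 408.833380035501, 'fy': 408.833380035501, 'cx': 278.73614584743723, 'cy': 205.5057365520749} [ 0.54995522 -0.6672564   0.63812569] [[ 0.99587352  0.08739989  0.02443753]
 [-0.07134187  0.58752303  0.80605646]
 [ 0.05609164 -0.80447371  0.5913339 ]]
{'fx': 436.3512695559228, 'fy': 436.3512695559228, 'cx': 271.0565293365265, 'cy': 211.89237876170256} [0.45022703 0.06594532 1.24009021] [[-0.00472169 -0.99972138 -0.02312716]
 [ 0.99919005 -0.00564088  0.03984246]
 [-0.03996181 -0.0229203   0.99893829]]
{'time': 0.1, 'joint_pos': array([-1.35238579e+00,  3.13421629e-01,  1.49833189e+00, -2.87861178e-05,
        1.33100639e+00, -2.23347566e-01]), 'qvel': array([ 0.00127939, -0.00188605, -0.00166098,  0.00060891,  0.00131077,
        0.00227084]), 'tau': array([ 2.41212161e-03, -4.12896216e+01, -2.60144538e+01, -1.25215879e-04,
        3.06633789e-03, -1.06261248e-05]), 'tool_pos': array([ 0.22441109, -0.4743759 ,  0.23078919]), 'tool_rot': array([-5.83660634e-04,  9.75704320e-01,  2.19090711e-01, -1.25385115e-05]), 'contact_force': array([ 0.15355489, -0.25212926,  0.50047459]), 'moment': array([-0.03086811,  0.03891685, -0.00638927]), 'grasp_force': 0.0, 'grip_width': 0.08534163373392487} 0.0187
```

View pics/scene0.png

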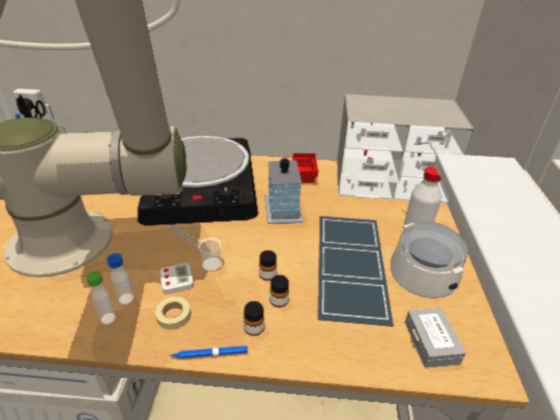

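View pics/top0.png

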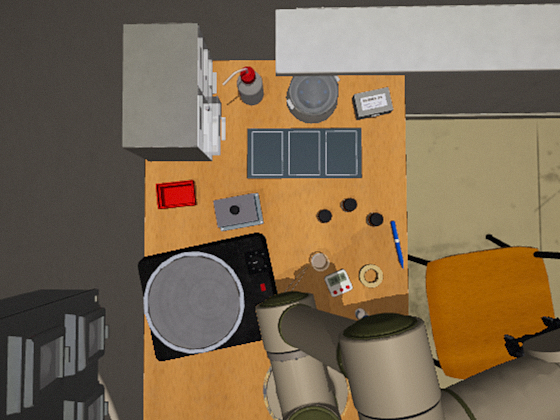

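The pictures show three candidate jars, at scene (268,265), (280,290), (254,318) and top (325,215), (349,204), (375,219). The stack is at scene (284,190) and top (237,211), with a red tray near (176,194). The beaker is at top (318,261) and the mat at top (305,153). I'll enlarge the views to confirm these.

```bash
python3 - <<'E'
from h import *
a=load('scene0')['color'][235:345,180:340,::-1]; b=load('top0')['color'][120:290,200:410,::-1]
a=cv2.resize(a,None,fx=3.6,fy=3.6,interpolation=3)[:,:]; b=cv2.resize(b,None,fx=3.6,fy=3.6,interpolation=3)
cv2.imwrite('pics/c1.png',a); cv2.imwrite('pics/c2.png',b[:600])
E
```

```text
(no output)
```

View pics/c1.png

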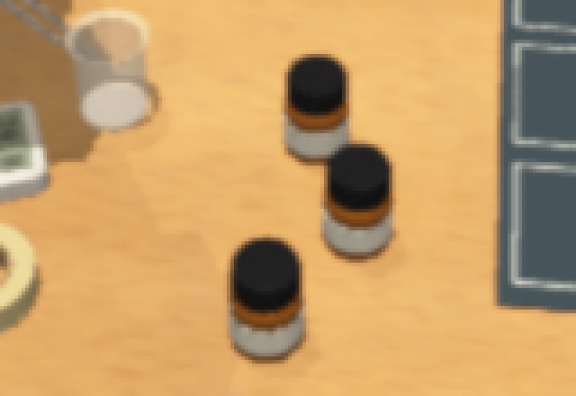

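View pics/c2.png

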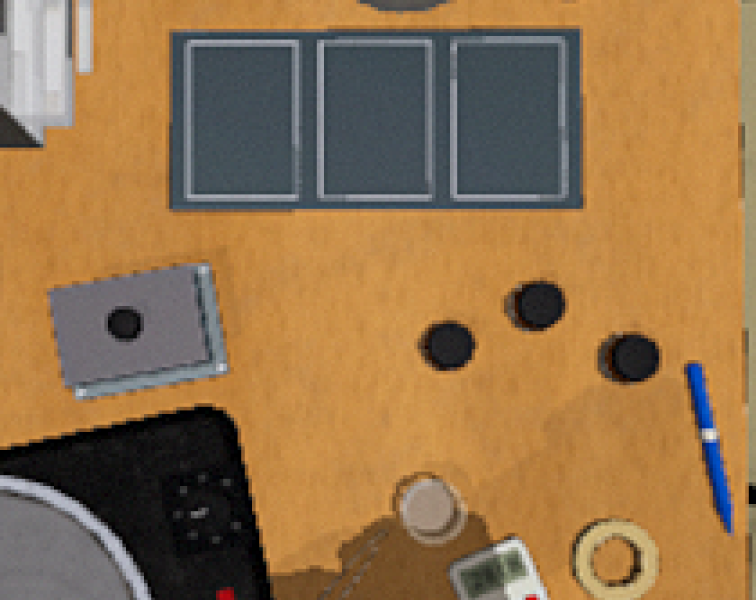

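All three are black-capped amber jars with white labels: crop 1 at (317,90), (358,185), (266,285). So three trays are needed and tray_0 stays. Next I measure the poses.

```bash
cat >> h.py <<'E'
def blobs(mask,amin=40):
    n,l,st,c=cv2.connectedComponentsWithStats(mask.astype(np.uint8))
    return [(l==i,st[i],c[i]) for i in range(1,n) if st[i][4]>=amin]
def rect(s,m,z):
    c=max(cv2.findContours(m.astype(np.uint8),0,1)[0],key=cv2.contourArea)
    P=np.array([ray(s,u,v,z)[:2] for u,v in c[:,0]],np.float32)
    (x,y),(w,h),a=cv2.minAreaRect(P*1000)
    if w<h: w,h,a=h,w,a+90
    return np.round([x,y,w,h,(a+90)%180-90],1)
def dark(s,x0,x1,y0,y1,t=55):
    m=np.zeros(s['color'].shape[:2],bool); m[y0:y1,x0:x1]=(s['color'].max(2)<t)[y0:y1,x0:x1]; return m
E
python3 - <<'E'
from h import *
t=load('top0'); s=load('scene0')
print('jars top'); 
for m,st,c in blobs(dark(t,300,395,190,240)): print(c,st[4],ray(t,*c,.056)[:2].round(4))
for m,st,c in blobs(dark(s,230,300,245,335)): print('scene cap',c,st,ray(s,*c,.047)[:2].round(4))
for m,st,c in blobs(dark(t,220,250,200,222),20): print('knob top',c,st[4],ray(t,*c,.147)[:2].round(4))
for m,st,c in blobs(dark(s,270,300,150,175),20): print('knob scene',c,st[4],ray(s,*c,.136)[:2].round(4))
C=t['color'].astype(int)
print('mat cols',C[150,270],C[205,250],C[220,225],C[225,262],C[140,230])
hsv=cv2.cvtColor(t['color'],cv2.COLOR_RGB2HSV); 
# mat: not orange
m=np.zeros(hsv.shape[:2],bool); m[122:185,240:370]=(C[:,:,2]>C[:,:,0]-5)[122:185,240:370]
for b,st,c in blobs(m,1000): print('mat',st,rect(t,b,.003))
m=np.zeros(hsv.shape[:2],bool); m[188:236,208:270]=((abs(C[:,:,2]-C[:,:,0])<13)&(C.max(2)<140))[188:236,208:270]
m=cv2.morphologyEx(m.astype(np.uint8),3,np.ones((3,3)))
for b,st,c in blobs(m,300): print('cover',st,rect(t,b,.115))
w=np.zeros(hsv.shape[:2],bool); w[122:185,240:370]=(C.min(2)>130)[122:185,240:370]
for b,st,c in blobs(w,40): print('spot',st,rect(t,b,.003))
for z,u,v in((.058,318,261),(.0,319,258)): print('beaker',ray(t,u,v,z)[:2])
print('beaker sc',ray(s,210,243,.058)[:2],ray(s,212,264,0)[:2])
for n,u,v,z in(('cabinet',224,155,.1),('kitchen',271,287,0),('pot',290,110,.05),('stove corner',265,235,.0),('bottle',245,103,0.02),('red',195,185,.03)): print(n,ray(t,u,v,z)[:2].round(3))
E
```

```text
jars top
[349.27407407 204.45925926] 135 [ 0.5165 -0.1188]
[324.3740458 215.6259542] 131 [ 0.4867 -0.0513]
[375.61538462 219.1048951 ] 143 [ 0.4765 -0.1891]
scene cap [267.51595745 258.62234043] [261 251  14  16 188] [ 0.487  -0.0515]
scene cap [279.34033613 284.10504202] [272 276  16  17 238] [ 0.5176 -0.1194]
scene cap [253.51236749 311.33568905] [245 302  18  20 283] [ 0.4769 -0.1901]
knob top [234.1875 209.625 ] 64 [0.5002 0.1837]
knob scene [284.375      165.43181818] 88 [0.5016 0.1794]
mat cols [67 77 84] [113 108 115] [112 107 113] [196 130  55] [200 142  70]
mat [ 247  128  115   50 5565] [6.686e+02 2.000e-01 3.237e+02 1.403e+02 8.960e+01]
cover [ 214  193   49   35 1209] [496.5 177.1 116.5  81.  -80.4]
spot [252 131  31  45 150] [ 6.682e+02  1.052e+02  1.266e+02  8.580e+01 -3.000e-01]
spot [288 131   2  44  86] [ 6.690e+02  4.380e+01  1.234e+02  2.900e+00 -4.000e-01]
spot [325 142  25  34  89] [636.7 -73.2 112.2  53.7  34.9]
beaker [ 0.36444559 -0.032763  ]
beaker [ 0.36867432 -0.04050184]
beaker sc [ 0.36190096 -0.02946955] [ 0.36278169 -0.03317495]
cabinet [0.647 0.215]
kitchen [0.287 0.096]
pot [0.778 0.04 ]
stove corner [0.434 0.112]
bottle [0.808 0.166]
red [0.575 0.306]
```

```bash
python3 -m jog '[[1.97,4.69,0,0,0,5.3,1],[1.97,4.69,0,0,0,5.3,1],[1.97,4.69,0,0,0,5.3,1],[1.97,4.69,0,0,0,5.3,1],[1.97,4.69,0,0,0,5.3,1],[1.97,4.69,0,0,0,5.3,1],[1.97,4.69,0,0,0,5.3,1],[1.97,4.69,0,0,0,5.3,1],[1.97,4.69,0,0,0,5.3,1],[1.97,4.69,0,0,0,5.3,1],[1.97,4.69,0,0,0,5.3,1],[1.97,4.69,0,0,0,5.3,1],[1.97,4.69,0,0,0,5.3,1],[1.97,4.69,0,0,0,5.3,1],[0,0,0,0,0,0,1],[0,0,0,0,0,0,1]]'; cat >> h.py <<'E'
def st():
    o=robot.get_obs(); w,x,y,z=o['tool_rot']
    ty=np.degrees(np.arctan2(1-2*(x*x+z*z),2*(x*y-w*z))); 
    print('t',round(o['time'],2),'tcp',(o['tool_pos']*1000).round(1),'yawY',round(ty,2),'F',o['contact_force'].round(1),'w',round(o['grip_width']*1000,1),'gf',round(o['grasp_force'],1),'q',o['joint_pos'].round(2))
E
python3 -c "
from h import *
st()"
```

```text
time: 2.1
tool_pos: [0.4999, 0.1816, 0.2309]
tool_rot: [-0.0, 0.646, 0.763, -0.0]
contact_force: [-0.1, -0.3, -0.6]
grip_width: 0.0856
grasp_force: 0.0
t 2.1 tcp [499.9 181.6 230.9] yawY 9.48 F [-0.1 -0.3 -0.6] w 85.6 gf 0.0 q [ 0.13  0.33  1.48 -0.    1.34 -0.04]
```

```bash
python3 -m jog '[[0,0,-4,0,0,0,1],[0,0,-4,0,0,0,1],[0,0,-2,0,0,0,0.6],[0,0,-1,0,0,0,0.6],[0,0,0,0,0,0,0],[0,0,0,0,0,0,0],[0,0,0,0,0,0,0],[0,0,0,0,0,0,0],[0,0,0,0,0,0,0],[0,0,0,0,0,0,0],[0,0,0,0,0,0,0]]'; python3 -c "
from h import *
st()"
```

```text
time: 3.48
tool_pos: [0.5006, 0.182, 0.1217]
tool_rot: [0.0, 0.646, 0.763, 0.0]
contact_force: [-0.0, -0.8, 5.9]
grip_width: 0.0216
grasp_force: 58.9
t 3.48 tcp [500.6 182.  121.7] yawY 9.51 F [-0.  -0.8  5.9] w 21.6 gf 58.9 q [ 0.13  0.44  1.62 -0.    1.08 -0.04]
```

```bash
python3 -m jog '[[0,0,1,0,0,0,0],[0,0,2,0,0,0,0],[0,0,4,0,0,0,0],[0,0,0,0,0,0,0],[0,0,0,0,0,0,0]]'; python3 -c "
from h import *
st()
s=snap('scene','s1'); snap('top','t1')
cv2.imwrite('pics/c3.png',cv2.resize(s['color'][90:230,220:400,::-1],None,fx=4,fy=4))"
```

```text
time: 4.1
tool_pos: [0.4997, 0.182, 0.1905]
tool_rot: [-0.001, 0.646, 0.763, -0.001]
contact_force: [-0.2, -0.0, -1.0]
grip_width: 0.0222
grasp_force: 58.9
t 4.1 tcp [499.7 182.  190.5] yawY 9.51 F [-0.2 -0.  -1. ] w 22.2 gf 58.9 q [ 0.13  0.36  1.54  0.    1.24 -0.04]
```

View pics/c3.png

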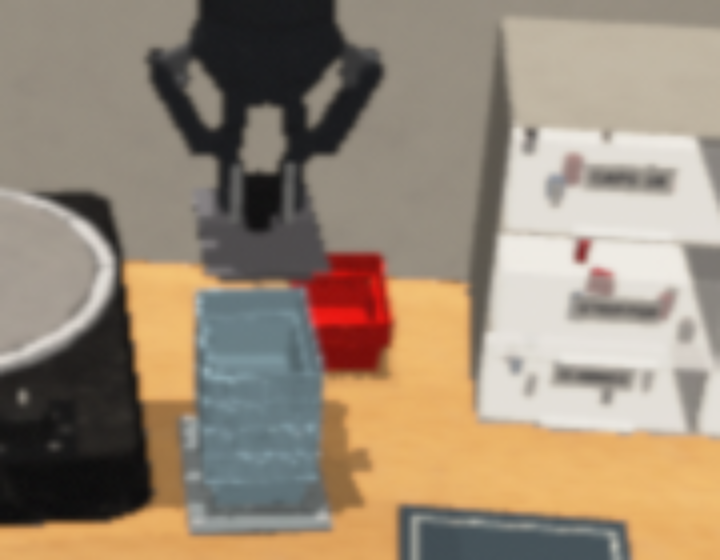

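The crop shows the cover lifted cleanly and the four trays staying on the stand, with the top tray's opening at crop (255,330). I'll set the cover aside on the bench at about (0.545, 0.05).

```bash
python3 -m jog '[[0.5,-1.5,0,0,0,0,0],[1.5,-4.5,0,0,0,0,0],[1.5,-4.5,0,0,0,0,0],[1,-2.7,-2,0,0,0,0],[0,0,-4,0,0,0,0],[0,0,-4,0,0,0,0],[0,0,-4,0,0,0,0],[0,0,-2,0,0,0,0],[0,0,-0.6,0,0,0,0],[0,0,-0.2,0,0,0,0],[0,0,-0.1,0,0,0,0],[0,0,0,0,0,0,0]]'; python3 -c "
from h import *
st()"
```

```text
time: 5.7
tool_pos: [0.5456, 0.0499, 0.0229]
tool_rot: [0.0, 0.646, 0.763, 0.0]
contact_force: [0.0, -0.4, -1.2]
grip_width: 0.022
grasp_force: 59.0
t 5.7 tcp [545.6  49.9  22.9] yawY 9.52 F [ 0.  -0.4 -1.2] w 22.0 gf 59.0 q [-0.12  0.61  1.64 -0.    0.88 -0.29]
```

```bash
python3 -m jog '[[0,0,-0.2,0,0,0,0],[0,0,-0.1,0,0,0,0],[0,0,0,0,0,0,0]]';  python3 -m jog '[[0,0,0,0,0,0,0.6],[0,0,0,0,0,0,0.6],[0,0,0,0,0,0,0.6],[0,0,3,0,0,0,1],[0,0,6,0,0,0,1],[0,0,6,0,0,0,1],[0,0,3,0,0,0,1],[0,0,0,0,0,0,1]]'; python3 - <<'E'
from h import *
st(); s=snap('top','t2'); c=snap('scene','s2')
C=c['color'].astype(int)
# rims: show candidates
cv2.imwrite('pics/c4.png',np.hstack([cv2.resize(s['color'][180:250,200:270,::-1],(390,390),interpolation=3),cv2.resize(c['color'][150:230,250:330,::-1],(390,390),interpolation=3)]))
E
```

```text
time: 6.08
tool_pos: [0.5458, 0.05, 0.0212]
tool_rot: [0.001, 0.646, 0.763, 0.0]
contact_force: [-5.4, -0.6, 17.6]
grip_width: 0.0219
grasp_force: 61.0
time: 7.08
tool_pos: [0.5461, 0.0499, 0.2013]
tool_rot: [0.002, 0.646, 0.763, 0.001]
contact_force: [-0.7, 0.1, 0.2]
grip_width: 0.0855
grasp_force: 0.0
t 7.08 tcp [546.1  49.9 201.3] yawY 9.52 F [-0.7  0.1  0.2] w 85.5 gf 0.0 q [-0.12  0.39  1.48  0.    1.28 -0.29]
```

View pics/c4.png

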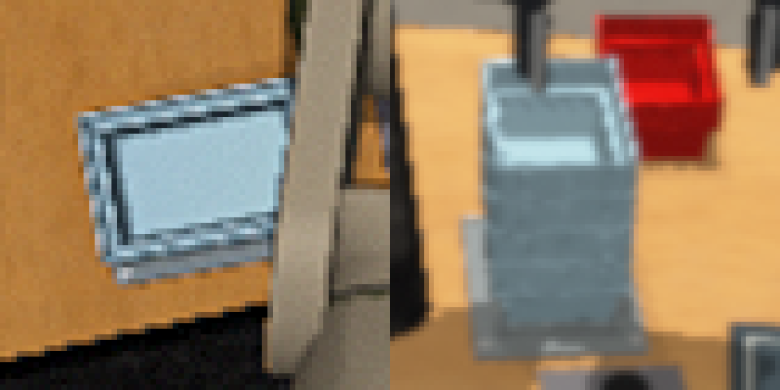

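The crops show the top tray's rim with its left edge from top pixel (214.4,201) to (218.8,227) and its upper edge to about (252.6,194.4). The stack is intact.

```bash
python3 - <<'E'
from h import *
s=load('top0'); t=load('t2')
for p in((214.4,201),(218.8,227),(252.6,194.4)): print(ray(s,*p,.112).round(4))
C=t['color'].astype(int); m=np.zeros(C.shape[:2],bool)
m[190:240,205:250]=(C[:,:,2]>=C[:,:,0])[190:240,205:250]; m[:, 248:]=0
b=max(blobs(m,100),key=lambda b:b[1][4])[0].astype(np.uint8)
c=max(cv2.findContours(b,0,1)[0],key=cv2.contourArea)[:,0]
# upper edge: per column top pixel ; left edge: per row left pixel
up=np.array([ray(s,u-0,c[c[:,0]==u][:,1].min()-.5,.112)[:2] for u in range(220,247)]); 
vx,vy,x0,y0=cv2.fitLine(up.astype(np.float32),cv2.DIST_HUBER,0,.001,.001).ravel(); print('upper edge ang',np.degrees(np.arctan2(vy,vx)),x0,y0)
lf=np.array([ray(s,c[c[:,1]==v][:,0].min()-.5,v,.112)[:2] for v in range(204,222)])
wx,wy,x1,y1=cv2.fitLine(lf.astype(np.float32),cv2.DIST_HUBER,0,.001,.001).ravel(); print('left ang',np.degrees(np.arctan2(wy,wx)),x1,y1)
th=np.arctan2(vy,vx); th= th if th<0 else th-np.pi
X=np.array([np.cos(th),np.sin(th)]); Y=np.array([-X[1],X[0]])  # X along -y ; Y along +x
cor=np.linalg.solve(np.array([[vx,-wx],[vy,-wy]]),[x1-x0,y1-y0]); P=np.array([x0,y0])+cor[0]*np.array([vx,vy])
print('corner',P,'centre',P+X*.052-Y*.035,'yaw',np.degrees(th))
E
```

```text
[0.5245 0.239  0.112 ]
[0.4569 0.2275 0.112 ]
[0.541  0.1395 0.112 ]
upper edge ang -80.20727 0.5353384 0.19050142
left ang 9.774054 0.49173874 0.23581123
corner [0.52648485 0.24179673] centre [0.5008392  0.18460144] yaw -80.20727
```

```bash
python3 -m jog '[[-1.5,4.5,0,0,0,0.3,1],[-1.5,4.5,0,0,0,0,1],[-1.5,4.4,0,0,0,0,1],[0,0,-4,0,0,0,1],[0,0,-4,0,0,0,1],[0,0,-2,0,0,0,1],[0,0,-1.1,0,0,0,1],[0,0,0,0,0,0,1],[0,0,0,0,0,0,0],[0,0,0,0,0,0,0],[0,0,0,0,0,0,0],[0,0,0,0,0,0,0]]'; python3 - <<'E'
from h import *
st(); s=snap('scene','s3')
cv2.imwrite('pics/c5.png',cv2.resize(s['color'][120:230,230:340,::-1],(600,600),interpolation=3))
E
```

```text
time: 8.68
tool_pos: [0.5005, 0.184, 0.089]
tool_rot: [0.0, 0.644, 0.765, 0.0]
contact_force: [-1.5, -0.9, 5.2]
grip_width: 0.0684
grasp_force: 69.1
t 8.68 tcp [500.5 184.   89. ] yawY 9.81 F [-1.5 -0.9  5.2] w 68.4 gf 69.1 q [ 0.13  0.49  1.65  0.    1.01 -0.04]
```

View pics/c5.png

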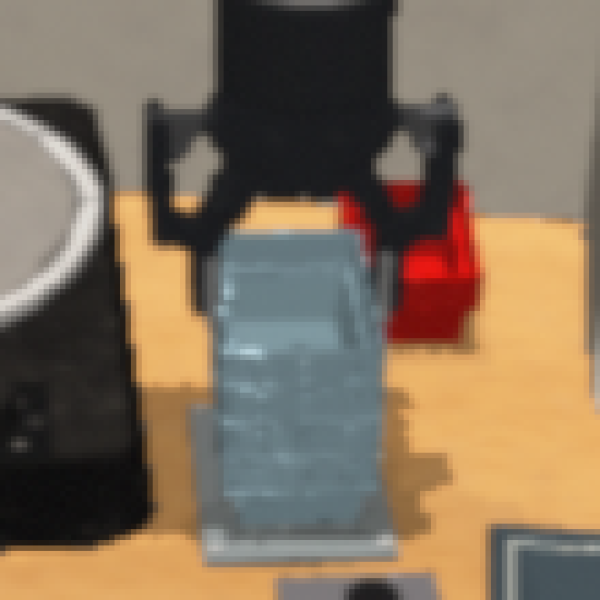

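The fingers hold only the upper collar, at crop (205,300) and (385,290). Lifting slowly.

```bash
python3 -m jog '[[0,0,0.3,0,0,0,0],[0,0,0.4,0,0,0,0],[0,0,0.5,0,0,0,0],[0,0,0.8,0,0,0,0],[0,0,1.5,0,0,0,0],[0,0,2.5,0,0,0,0],[0,0,2.5,0,0,0,0],[0,0,0,0,0,0,0],[0,0,0,0,0,0,0]]'; python3 - <<'E'
from h import *
st(); s=snap('scene','s4')
cv2.imwrite('pics/c6.png',cv2.resize(s['color'][90:230,220:360,::-1],(600,600),interpolation=3))
E
```

```text
time: 9.85
tool_pos: [0.4998, 0.1839, 0.1726]
tool_rot: [-0.0, 0.644, 0.765, -0.0]
contact_force: [-0.9, 0.4, -2.2]
grip_width: 0.0682
grasp_force: 68.5
t 9.85 tcp [499.8 183.9 172.6] yawY 9.81 F [-0.9  0.4 -2.2] w 68.2 gf 68.5 q [ 0.13  0.38  1.56  0.    1.2  -0.04]
```

View pics/c6.png

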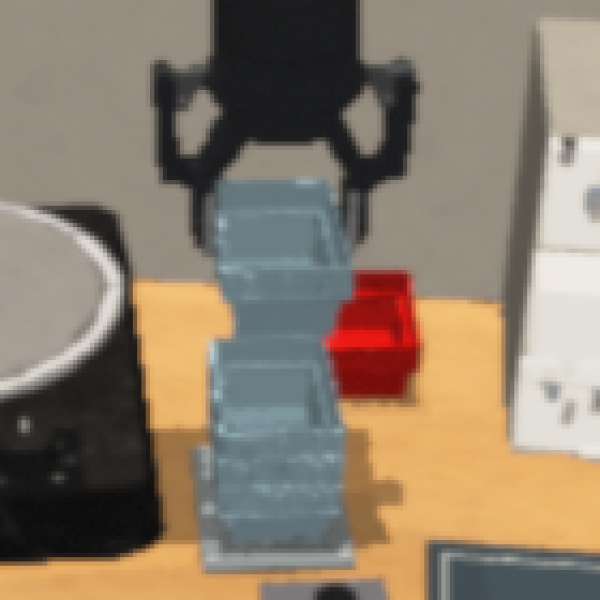

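One tray is up and three remain in the stack. Carrying it to the +y spot.

```bash
python3 -m jog '[[2.1,-1,0,0,0,10,0],[2.1,-1,0,0,0,10,0],[2.1,-1,0,0,0,10,0],[2.1,-1,0,0,0,10,0],[2.1,-1,0,0,0,10,0],[2.1,-1,0,0,0,10,0],[2.1,-1,0,0,0,10,0],[2.1,-0.9,0,0,0,9.85,0],[0,0,-3,0,0,0,0],[0,0,-3,0,0,0,0],[0,0,0,0,0,0,0],[0,0,0,0,0,0,0]]'; python3 - <<'E'
from h import *
st(); snap('top','t3')
E
```

```text
time: 11.4
tool_pos: [0.6687, 0.105, 0.1142]
tool_rot: [0.001, 0.003, 1.0, -0.0]
contact_force: [-0.4, -0.5, -1.1]
grip_width: 0.0688
grasp_force: 68.4
t 11.4 tcp [668.7 105.  114.2] yawY 89.66 F [-0.4 -0.5 -1.1] w 68.8 gf 68.4 q [-0.02  0.75  1.12 -0.    1.27 -1.58]
```

Down 8.8 cm, release, then retreat.

```bash
python3 -m jog '[[0,0,-4,0,0,0,0],[0,0,-3,0,0,0,0],[0,0,-1.2,0,0,0,0],[0,0,-0.3,0,0,0,0],[0,0,-0.2,0,0,0,0],[0,0,0,0,0,0,0],[0,0,0,0,0,0,0]]'; python3 -c "
from h import *
st()"
```

```text
time: 12.32
tool_pos: [0.6687, 0.105, 0.0272]
tool_rot: [0.001, 0.003, 1.0, -0.0]
contact_force: [0.4, -0.3, 1.7]
grip_width: 0.0684
grasp_force: 68.7
t 12.32 tcp [668.7 105.   27.2] yawY 89.66 F [ 0.4 -0.3  1.7] w 68.4 gf 68.7 q [-0.02  0.84  1.19  0.    1.11 -1.58]
```

```bash
python3 -m jog '[[0,0,-0.1,0,0,0,0],[0,0,0,0,0,0,0],[0,0,0,0,0,0,1],[0,0,0,0,0,0,1],[0,0,0,0,0,0,1],[0,0,2,0,0,0,1],[0,0,6,0,0,0,1],[0,0,6,0,0,0,1],[0,0,3,0,0,0,1]]'; python3 -m jog '[[-2.1,1,0,0,0,-10,1],[-2.1,1,0,0,0,-10,1],[-2.1,1,0,0,0,-10,1],[-2.1,1,0,0,0,-10,1],[-2.1,1,0,0,0,-10,1],[-2.1,1,0,0,0,-10,1],[-2.1,1,0,0,0,-10,1],[-2.1,0.9,0,0,0,-9.85,1],[0,0,0,0,0,0,1],[0,0,0,0,0,0,1]]';python3 - <<'E'
from h import *
st(); s=snap('top','t4'); c=snap('scene','s5')
cv2.imwrite('pics/c7.png',np.hstack([cv2.resize(s['color'][120:240,200:370,::-1],(560,395),interpolation=3),cv2.resize(c['color'][150:240,290:390,::-1],(240,395),interpolation=3)]))
E
```

```text
time: 13.45
tool_pos: [0.669, 0.105, 0.201]
tool_rot: [0.003, 0.003, 1.0, -0.0]
contact_force: [-0.3, 0.9, -0.2]
grip_width: 0.0859
grasp_force: 0.0
time: 14.7
tool_pos: [0.501, 0.1837, 0.1961]
tool_rot: [0.001, 0.643, 0.766, 0.001]
contact_force: [0.1, 0.3, 0.7]
grip_width: 0.0856
grasp_force: 0.0
t 14.7 tcp [501.  183.7 196.1] yawY 9.98 F [0.1 0.3 0.7] w 85.6 gf 0.0 q [ 0.13  0.36  1.53 -0.    1.25 -0.04]
```

View pics/c7.png

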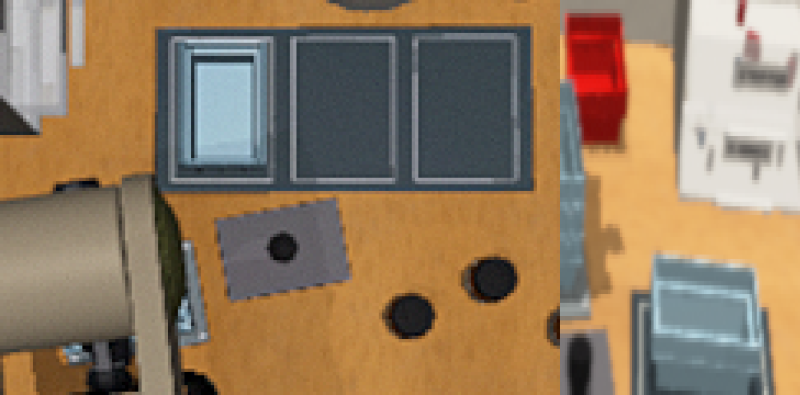

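The tray lies inside the left (+y) spot, with its rim at crop x 176–268, y 38–165. I'll check the numbers and grasp the next tray.

```bash
python3 - <<'E'
from h import *
s=load('t4'); print(ray(s,253.4,131.5,.049),ray(s,281.4,170.1,.049)); st()
E
python3 -m jog '[[0,0,-4,0,0,0,1],[0,0,-4,0,0,0,1],[0,0,-3,0,0,0,1],[0,0,-1.5,0,0,-0.1,1],[0,0,-0.2,0,0,0,1],[0,0,0,0,0,0,1],[0,0,0,0,0,0,0],[0,0,0,0,0,0,0],[0,0,0,0,0,0,0],[0,0,0,0,0,0,0]]'; python3 -c "
from h import *
st()"
```

```text
[0.71983639 0.14089032 0.049     ] [0.61238043 0.06436885 0.049     ]
t 14.8 tcp [500.9 183.6 195.5] yawY 9.89 F [ 0.3  0.2 -0.4] w 85.5 gf 0.0 q [ 0.13  0.36  1.53 -0.    1.25 -0.04]
time: 16.05
tool_pos: [0.5007, 0.1841, 0.0695]
tool_rot: [0.001, 0.645, 0.764, 0.001]
contact_force: [-0.9, -0.6, 5.8]
grip_width: 0.0684
grasp_force: 67.2
t 16.05 tcp [500.7 184.1  69.5] yawY 9.72 F [-0.9 -0.6  5.8] w 68.4 gf 67.2 q [ 0.13  0.51  1.66 -0.    0.96 -0.04]
```

```bash
python3 -m jog '[[0,0,0.3,0,0,0,0],[0,0,0.4,0,0,0,0],[0,0,0.5,0,0,0,0],[0,0,0.8,0,0,0,0],[0,0,1.5,0,0,0,0],[0,0,2.5,0,0,0,0],[0,0,2.5,0,0,0,0],[0,0,0,0,0,0,0],[0,0,0,0,0,0,0]]'; python3 - <<'E'
from h import *
st(); s=snap('scene','s6')
# blue-tray profile: rows of tray-coloured pixels down the middle column, vs three-tray stack
C=s['color'].astype(int); b=(C[:,:,2]-C[:,:,0]>8)
print([(v,int(b[v,262:302].sum())) for v in range(120,222,3)])
for z in(.006,.052,.072,.092,.069+.083+.023): print(z,[np.round(proj(s,(.5+a,.184-.052,z))) for a in(0,)])
E
```

```text
time: 17.18
tool_pos: [0.4999, 0.1839, 0.1528]
tool_rot: [-0.0, 0.645, 0.764, -0.0]
contact_force: [-0.7, -0.0, -1.4]
grip_width: 0.0684
grasp_force: 67.7
t 17.18 tcp [499.9 183.9 152.8] yawY 9.71 F [-0.7 -0.  -1.4] w 68.4 gf 67.7 q [ 0.13  0.4   1.58 -0.    1.15 -0.04]
[(120, 0), (123, 0), (126, 0), (129, 0), (132, 0), (135, 0), (138, 0), (141, 27), (144, 28), (147, 28), (150, 30), (153, 32), (156, 31), (159, 30), (162, 29), (165, 29), (168, 24), (171, 22), (174, 22), (177, 26), (180, 27), (183, 26), (186, 26), (189, 27), (192, 28), (195, 30), (198, 30), (201, 29), (204, 29), (207, 29), (210, 29), (213, 23), (216, 9), (219, 0)]
0.006 [array([281., 220.])]
0.052 [array([281., 205.])]
0.072 [array([281., 198.])]
0.092 [array([282., 192.])]
0.17500000000000002 [array([283., 161.])]
```

The stack profile matches two trays remaining, with the tray pan narrowing between rows 168 and 174. Next is the middle spot.

```bash
python3 -m jog '[[2.1,-2.3,0,0,0,10,0],[2.1,-2.3,0,0,0,10,0],[2.1,-2.3,0,0,0,10,0],[2.1,-2.3,0,0,0,10,0],[2.1,-2.3,0,0,0,10,0],[2.1,-2.3,0,0,0,10,0],[2.1,-2.3,0,0,0,10,0],[2.1,-2.3,0,0,0,9.95,0],[0,0,-3,0,0,0,0],[0,0,-3,0,0,0,0],[0,0,-2,0,0,0,0],[0,0,0,0,0,0,0],[0,0,0,0,0,0,0]]'; python3 - <<'E'
from h import *
st()
E
```

```text
time: 18.85
tool_pos: [0.6686, -0.0, 0.0739]
tool_rot: [0.0, 0.003, 1.0, -0.0]
contact_force: [-0.6, -0.6, -1.6]
grip_width: 0.0683
grasp_force: 67.9
t 18.85 tcp [668.6  -0.   73.9] yawY 89.67 F [-0.6 -0.6 -1.6] w 68.3 gf 67.9 q [-0.17  0.77  1.19 -0.    1.18 -1.74]
```

```bash
python3 -m jog '[[0,0,-2,0,0,0,0],[0,0,-1.7,0,0,0,0],[0,0,-0.7,0,0,0,0],[0,0,-0.3,0,0,0,0],[0,0,-0.1,0,0,0,0],[0,0,0,0,0,0,0],[0,0,0,0,0,0,0],[0,0,0,0,0,0,1],[0,0,0,0,0,0,1],[0,0,0,0,0,0,1],[0,0,2,0,0,0,1],[0,0,6,0,0,0,1],[0,0,6,0,0,0,1],[0,0,3,0,0,0,1]]'; python3 -m jog '[[-2.1,2.3,0,0,0,-10,1],[-2.1,2.3,0,0,0,-10,1],[-2.1,2.3,0,0,0,-10,1],[-2.1,2.3,0,0,0,-10,1],[-2.1,2.3,0,0,0,-10,1],[-2.1,2.3,0,0,0,-10,1],[-2.1,2.3,0,0,0,-10,1],[-2.1,2.3,0,0,0,-9.9,1],[0,0,0,0,0,0,1],[0,0,0,0,0,0,1]]';python3 - <<'E'
from h import *
st(); s=snap('top','t5')
C=s['color'].astype(int)
m=np.zeros(C.shape[:2],bool); m[120:185,240:365]=((C.min(2)>88)&(C[:,:,2]-C[:,:,0]>15))[120:185,240:365]
for b,q,c in blobs(m,200): print(q,rect(s,b,.049))
for b,q,c in blobs(dark(s,300,400,185,245)): print('jar',c.round(1),q[4],ray(s,*c,.056)[:2].round(4))
E
```

```text
time: 20.6
tool_pos: [0.6691, -0.0001, 0.201]
tool_rot: [0.003, 0.003, 1.0, -0.001]
contact_force: [-0.5, 0.7, 0.6]
grip_width: 0.0851
grasp_force: 0.0
time: 21.85
tool_pos: [0.5008, 0.1836, 0.1962]
tool_rot: [0.001, 0.644, 0.765, 0.0]
contact_force: [-0.2, -0.7, 0.1]
grip_width: 0.0856
grasp_force: 0.0
t 21.85 tcp [500.8 183.6 196.2] yawY 9.88 F [-0.2 -0.7  0.1] w 85.6 gf 0.0 q [ 0.13  0.36  1.53 -0.    1.25 -0.04]
[292 131  28  39 889] [667.3  -2.  106.6  71.3   1.1]
[255 132  26  38 890] [ 6.669e+02  1.023e+02  1.026e+02  6.890e+01 -3.000e-01]
jar [349.1 204.6] 143 [ 0.516  -0.1184]
jar [324.4 215.7] 135 [ 0.4866 -0.0512]
jar [375.3 219.2] 151 [ 0.4763 -0.1883]
```

```bash
python3 -m jog '[[0,0,-5,0,0,0,1],[0,0,-5,0,0,0,1],[0,0,-3,0,0,0,1],[0,0,-1.5,0,0,-0.1,1],[0,0,-0.2,0,0,0,1],[0,0,0,0,0,0,1],[0,0,0,0,0,0,0],[0,0,0,0,0,0,0],[0,0,0,0,0,0,0],[0,0,0,0,0,0,0]]'; python3 -c "
from h import *
st()"
```

```text
time: 23.15
tool_pos: [0.5008, 0.1841, 0.0497]
tool_rot: [0.001, 0.645, 0.764, 0.001]
contact_force: [-1.3, -1.1, 6.2]
grip_width: 0.0687
grasp_force: 65.5
t 23.15 tcp [500.8 184.1  49.7] yawY 9.68 F [-1.3 -1.1  6.2] w 68.7 gf 65.5 q [ 0.13  0.54  1.68 -0.    0.92 -0.04]
```

```bash
python3 -m jog '[[0,0,0.3,0,0,0,0],[0,0,0.4,0,0,0,0],[0,0,0.5,0,0,0,0],[0,0,0.8,0,0,0,0],[0,0,1.5,0,0,0,0],[0,0,2.5,0,0,0,0],[0,0,2.5,0,0,0,0],[0,0,0,0,0,0,0],[0,0,0,0,0,0,0]]'; python3 - <<'E'
from h import *
st(); s=snap('scene','s7')
C=s['color'].astype(int); b=(C[:,:,2]-C[:,:,0]>8)
print([(v,int(b[v,262:302].sum())) for v in range(120,222,3)])
E
```

```text
time: 24.28
tool_pos: [0.4999, 0.1839, 0.1328]
tool_rot: [-0.0, 0.645, 0.764, -0.0]
contact_force: [0.5, -0.4, -1.4]
grip_width: 0.0687
grasp_force: 67.7
t 24.27 tcp [499.9 183.9 132.8] yawY 9.66 F [ 0.5 -0.4 -1.4] w 68.7 gf 67.7 q [ 0.13  0.43  1.61  0.    1.11 -0.04]
[(120, 0), (123, 0), (126, 0), (129, 0), (132, 0), (135, 0), (138, 0), (141, 0), (144, 0), (147, 26), (150, 27), (153, 29), (156, 29), (159, 30), (162, 30), (165, 29), (168, 29), (171, 28), (174, 27), (177, 22), (180, 22), (183, 25), (186, 26), (189, 25), (192, 27), (195, 28), (198, 29), (201, 28), (204, 29), (207, 29), (210, 29), (213, 24), (216, 9), (219, 0)]
```

```bash
python3 -m jog '[[2.1,-3.6,0,0,0,10,0],[2.1,-3.6,0,0,0,10,0],[2.1,-3.6,0,0,0,10,0],[2.1,-3.6,0,0,0,10,0],[2.1,-3.6,0,0,0,10,0],[2.1,-3.6,0,0,0,10,0],[2.1,-3.6,0,0,0,10,0],[2.1,-3.6,0,0,0,10,0],[0,-0.1,-3,0,0,0,0],[0,0,-3,0,0,0,0],[0,0,0,0,0,0,0],[0,0,0,0,0,0,0]]'; python3 - <<'E'
from h import *
st()
E
```

```text
time: 25.82
tool_pos: [0.6687, -0.105, 0.0743]
tool_rot: [0.001, 0.003, 1.0, -0.0]
contact_force: [0.6, -0.2, -0.4]
grip_width: 0.0683
grasp_force: 68.0
t 25.82 tcp [ 668.7 -105.    74.3] yawY 89.67 F [ 0.6 -0.2 -0.4] w 68.3 gf 68.0 q [-0.33  0.79  1.16 -0.    1.2  -1.89]
```

```bash
python3 -m jog '[[0,0,-2,0,0,0,0],[0,0,-1.7,0,0,0,0],[0,0,-0.7,0,0,0,0],[0,0,-0.3,0,0,0,0],[0,0,-0.15,0,0,0,0],[0,0,0,0,0,0,0],[0,0,0,0,0,0,0],[0,0,0,0,0,0,1],[0,0,0,0,0,0,1],[0,0,0,0,0,0,1],[0,0,2,0,0,0,1],[0,0,6,0,0,0,1],[0,0,6,0,0,0,1],[0,0,3,0,0,0,1]]'; python3 -m jog '[[-1.9,1.7,0,0,0,-9.96,1],[-1.9,1.7,0,0,0,-9.96,1],[-1.9,1.7,0,0,0,-9.96,1],[-1.9,1.7,0,0,0,-9.96,1],[-1.9,1.7,0,0,0,-9.96,1],[-1.9,1.7,0,0,0,-9.96,1],[-1.9,1.7,0,0,0,-9.96,1],[-1.9,1.7,0,0,0,-9.96,1],[-1.9,1.7,0,0,0,-9.96,1],[0,0,0,0,0,0,1],[0,0,0,0,0,0,1]]';cat > look.py <<'E'
from h import *
import sys
st(); s=snap('top','t'+sys.argv[1]); g=snap('scene','s'+sys.argv[1])
C=s['color'].astype(int)
m=np.zeros(C.shape[:2],bool); m[120:185,240:365]=((C.min(2)>88)&(C[:,:,2]-C[:,:,0]>15))[120:185,240:365]
for b,q,c in blobs(m,200): print('tray',q,rect(s,b,.049))
for b,q,c in blobs(dark(s,290,400,125,260)): print('jar',c.round(1),q[4],'bench',ray(s,*c,.056)[:2].round(4),'tray',ray(s,*c,.0615)[:2].round(4))
for b,q,c in blobs(dark(g,230,400,215,340)): print('sc',c.round(1),q[4],ray(g,*c,.047)[:2].round(4),ray(g,*c,.0525)[:2].round(4))
E
python3 look.py 6
```

```text
time: 27.58
tool_pos: [0.669, -0.1052, 0.2005]
tool_rot: [0.003, 0.003, 1.0, -0.001]
contact_force: [-0.1, 0.0, -0.7]
grip_width: 0.0851
grasp_force: 0.0
time: 28.95
tool_pos: [0.4979, 0.0476, 0.1956]
tool_rot: [0.001, 0.706, 0.708, 0.0]
contact_force: [-0.4, 1.0, -0.1]
grip_width: 0.0854
grasp_force: 0.0
t 28.95 tcp [497.9  47.6 195.6] yawY 0.18 F [-0.4  1.  -0.1] w 85.4 gf 0.0 q [-0.14  0.29  1.63 -0.    1.22 -0.14]
tray [292 131  28  39 883] [667.1  -2.  106.5  71.3   1.2]
tray [331 130  27  40 834] [ 6.677e+02 -1.072e+02  1.075e+02  7.090e+01 -6.000e-01]
tray [255 132  26  38 887] [ 6.669e+02  1.023e+02  1.026e+02  6.890e+01 -3.000e-01]
jar [329.5 152.5] 74 bench [ 0.6586 -0.0669] tray [ 0.6576 -0.0663]
jar [351.8 149.3] 40 bench [ 0.6668 -0.1273] tray [ 0.6658 -0.1264]
jar [299.7 166. ] 47 bench [0.6223 0.0146] tray [0.6215 0.0148]
jar [329.2 208.5] 81 bench [ 0.5059 -0.0645] tray [ 0.5056 -0.0639]
jar [349.1 204.6] 142 bench [ 0.5162 -0.1184] tray [ 0.5159 -0.1175]
jar [313.1 230.2] 74 bench [ 0.4473 -0.0206] tray [ 0.4473 -0.0202]
jar [375.4 219.2] 149 bench [ 0.4763 -0.1885] tray [ 0.4762 -0.1873]
sc [241.2 216.8] 117 [0.4104 0.0815] [0.4117 0.0746]
sc [297.6 233.3] 124 [0.5451 0.0369] [0.5452 0.0304]
sc [267.6 258.5] 191 [ 0.4871 -0.0512] [ 0.4877 -0.0569]
sc [279.3 284.1] 238 [ 0.5176 -0.1194] [ 0.5179 -0.1245]
sc [253.5 311.3] 283 [ 0.4769 -0.1901] [ 0.4776 -0.1945]
```

All three trays are placed and the jars haven't moved. Picking jar A at (0.487,-0.051).

```bash
python3 -m jog '[[-0.4,-3.3,0,0,0,0,0.75],[-0.4,-3.3,0,0,0,-0.2,0.75],[-0.3,-3.3,0,0,0,0,0.75],[0,0,-5,0,0,0,0.75],[0,0,-5,0,0,0,0.75],[0,0,-3,0,0,0,0.75],[0,0,-2,0,0,0,0.75],[0,0,-0.4,0,0,0,0.75],[0,0,0,0,0,0,0],[0,0,0,0,0,0,0],[0,0,0,0,0,0,0],[0,0,0,0,0,0,0],[0,0,0,0,0,0,0]]'; python3 -c "
from h import *
st()"
```

```text
time: 30.68
tool_pos: [0.4869, -0.0513, 0.042]
tool_rot: [0.001, 0.708, 0.706, 0.0]
contact_force: [-1.9, -1.7, 6.1]
grip_width: 0.0323
grasp_force: 59.6
t 30.68 tcp [486.9 -51.3  42. ] yawY -0.16 F [-1.9 -1.7  6.1] w 32.3 gf 59.6 q [-0.34  0.48  1.81 -0.    0.84 -0.34]
```

```bash
python3 -m jog '[[0,0,1,0,0,0,0],[0,0,4,0,0,0,0],[0,0,5,0,0,0,0],[3,2.6,0,0,0,0,0],[3,2.6,0,0,0,0,0],[3,2.6,0,0,0,0,0],[3,2.6,0,0,0,0,0],[3,2.6,0,0,0,0,0],[3.1,2.5,0,0,0,0,0],[0,0,-3,0,0,0,0],[0,0,-3,0,0,0,0],[0,0,0,0,0,0,0],[0,0,0,0,0,0,0]]'; python3 - <<'E'
from h import *
st(); s=snap('scene','s8')
cv2.imwrite('pics/c8.png',cv2.resize(s['color'][130:340,230:400,::-1],(486,600),interpolation=3))
E
```

```text
time: 32.3
tool_pos: [0.6679, 0.104, 0.0827]
tool_rot: [0.001, 0.708, 0.706, 0.001]
contact_force: [-0.3, 0.4, -1.1]
grip_width: 0.0325
grasp_force: 60.2
t 32.3 tcp [667.9 104.   82.7] yawY -0.18 F [-0.3  0.4 -1.1] w 32.5 gf 60.2 q [-0.02  0.78  1.16  0.    1.21 -0.02]
```

View pics/c8.png

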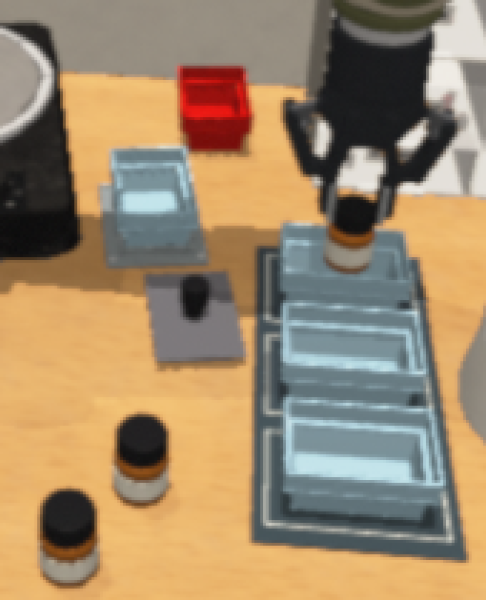

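The crop shows jar A held upright over the far tray at (350,240). The other trays lie in their spots and one tray is left on the stand. Lowering now.

```bash
python3 -m jog '[[0,0,-2,0,0,0,0],[0,0,-1,0,0,0,0],[0,0,-0.3,0,0,0,0],[0,0,-0.2,0,0,0,0],[0,0,0,0,0,0,0],[0,0,0,0,0,0,0]]';python3 -c "
from h import *
st()"
```

```text
time: 33.1
tool_pos: [0.6671, 0.104, 0.0476]
tool_rot: [0.0, 0.708, 0.706, -0.0]
contact_force: [-9.1, -0.3, 13.6]
grip_width: 0.0327
grasp_force: 61.6
t 33.1 tcp [667.1 104.   47.6] yawY -0.16 F [-9.1 -0.3 13.6] w 32.7 gf 61.6 q [-0.02  0.81  1.18 -0.    1.15 -0.02]
```

```bash
python3 -m jog '[[0,0,0,0,0,0,0.55],[0,0,0,0,0,0,0.55],[0,0,0,0,0,0,0.55],[0,0,3,0,0,0,0.55],[0,0,6,0,0,0,0.75],[0,0,3,0,0,0,0.75],[-5,-1.8,0,0,0,0,0.75],[-5,-1.8,0,0,0,0,0.75],[-4.8,-1.8,0,0,0,0,0.75],[0,0,0,0,0,0,0.75],[0,0,0,0,0,0,0.75]]';python3 look.py 9
```

```text
time: 34.48
tool_pos: [0.5201, 0.05, 0.1663]
tool_rot: [0.001, 0.708, 0.706, 0.001]
contact_force: [-0.5, 1.0, 0.3]
grip_width: 0.064
grasp_force: 0.0
t 34.48 tcp [520.1  50.  166.3] yawY -0.19 F [-0.5  1.   0.3] w 64.0 gf 0.0 q [-0.13  0.37  1.6   0.    1.17 -0.13]
tray [292 131  28  39 879] [667.2  -2.  106.5  71.3   1.2]
tray [331 130  27  40 833] [ 6.677e+02 -1.072e+02  1.075e+02  7.090e+01 -6.000e-01]
tray [255 132  26  38 646] [ 6.670e+02  1.023e+02  1.024e+02  6.890e+01 -3.000e-01]
jar [329.5 152.5] 74 bench [ 0.6586 -0.0669] tray [ 0.6576 -0.0663]
jar [291.9 154.9] 43 bench [0.6529 0.0356] tray [0.652  0.0358]
jar [351.7 149.1] 42 bench [ 0.6673 -0.1272] tray [ 0.6663 -0.1263]
jar [325.9 195.4] 63 bench [ 0.5415 -0.056 ] tray [ 0.5411 -0.0554]
jar [311.2 215.8] 56 bench [ 0.4863 -0.0155] tray [ 0.4861 -0.0152]
jar [349.1 204.6] 142 bench [ 0.5162 -0.1184] tray [ 0.5159 -0.1175]
jar [375.2 219.2] 152 bench [ 0.4764 -0.1881] tray [ 0.4763 -0.1869]
sc [241.2 216.8] 117 [0.4104 0.0815] [0.4117 0.0746]
sc [351.  218.6] 108 [0.6677 0.1056] [0.6666 0.0984]
sc [297.6 233.3] 124 [0.5451 0.0369] [0.5452 0.0304]
sc [279.4 284.2] 234 [ 0.5178 -0.1197] [ 0.5181 -0.1248]
sc [253.5 311.3] 283 [ 0.4769 -0.1901] [ 0.4776 -0.1945]
```

Jar A stands in its tray. Next is jar B at (0.517,-0.119).

```bash
python3 -m jog '[[-0.1,-5.6,0,0,0,0,0.75],[-0.1,-5.6,0,0,0,0,0.75],[-0.1,-5.7,0,0,0,0,0.75],[0,0,-4,0,0,0,0.75],[0,0,-4,0,0,0,0.75],[0,0,-3,0,0,0,0.75],[0,0,-1.4,0,0,0,0.75],[0,0,0,0,0,0,0.75],[0,0,0,0,0,0,0],[0,0,0,0,0,0,0],[0,0,0,0,0,0,0],[0,0,0,0,0,0,0],[0,0,0,0,0,0,0]]'; python3 -c "
from h import *
st()"
```

```text
time: 36.2
tool_pos: [0.5171, -0.1193, 0.0433]
tool_rot: [0.001, 0.708, 0.706, 0.001]
contact_force: [-0.6, 0.9, 4.2]
grip_width: 0.0325
grasp_force: 59.2
t 36.2 tcp [ 517.1 -119.3   43.3] yawY -0.17 F [-0.6  0.9  4.2] w 32.5 gf 59.2 q [-0.45  0.55  1.69  0.    0.9  -0.44]
```

```bash
python3 -m jog '[[0,0,1,0,0,0,0],[0,0,4,0,0,0,0],[0,0,3,0,0,0,0],[3,2.4,0,0,0,0,0],[3,2.4,0,0,0,0,0],[3,2.4,0,0,0,0,0],[3,2.4,0,0,0,0,0],[3.1,2.2,0,0,0,0,0],[0,0,-3,0,0,0,0],[0,0,-3,0,0,0,0],[0,0,-0.9,0,0,0,0],[0,0,-0.3,0,0,0,0],[0,0,-0.3,0,0,0,0],[0,0,0,0,0,0,0],[0,0,0,0,0,0,0]]'; python3 -c "
from h import *
st()"
```

```text
time: 38.08
tool_pos: [0.6681, -0.0012, 0.0489]
tool_rot: [0.001, 0.708, 0.706, 0.001]
contact_force: [-1.6, 0.5, 6.5]
grip_width: 0.0327
grasp_force: 60.6
t 38.08 tcp [668.1  -1.2  48.9] yawY -0.18 F [-1.6  0.5  6.5] w 32.7 gf 60.6 q [-0.18  0.8   1.21 -0.    1.13 -0.17]
```

Contact. Releasing, backing off and looking again.

```bash
python3 -m jog '[[0,0,0,0,0,0,0.55],[0,0,0,0,0,0,0.55],[0,0,0,0,0,0,0.55],[0,0,3,0,0,0,0.55],[0,0,6,0,0,0,0.75],[0,0,3,0,0,0,0.75],[-5,1.5,0,0,0,0,0.75],[-5,1.5,0,0,0,0,0.75],[-4.8,2,0,0,0,0,0.75],[0,0,0,0,0,0,0.75],[0,0,0,0,0,0,0.75]]';python3 look.py 10 | grep -v tray\ ; python3 -c "
from h import *
g=load('s10')
for b,q,c in blobs(dark(g,340,400,200,300)): print('in tray',c,q[4])"
```

```text
time: 39.45
tool_pos: [0.52, 0.0488, 0.1673]
tool_rot: [0.001, 0.708, 0.706, 0.0]
contact_force: [0.0, -0.5, 0.7]
grip_width: 0.0642
grasp_force: 0.0
t 39.45 tcp [520.   48.8 167.3] yawY -0.18 F [ 0.  -0.5  0.7] w 64.2 gf 0.0 q [-0.13  0.37  1.6  -0.    1.18 -0.13]
sc [241.2 216.8] 117 [0.4104 0.0815] [0.4117 0.0746]
sc [351.  218.6] 108 [0.6677 0.1056] [0.6666 0.0984]
sc [297.6 233.3] 124 [0.5451 0.0369] [0.5452 0.0304]
sc [354.3 247. ] 192 [0.6695 0.0056] [ 6.684e-01 -6.000e-04]
sc [253.5 311.3] 283 [ 0.4769 -0.1901] [ 0.4776 -0.1945]
in tray [350.91333333 216.95333333] 150
in tray [354.28125    246.96354167] 192
```

```bash
python3 -m jog '[[-0.9,-4.8,0,0,0,0,0.75],[-0.9,-4.8,0,0,0,0,0.75],[-0.9,-4.8,0,0,0,0,0.75],[-0.9,-4.8,0,0,0,0,0.75],[-0.7,-4.6,0,0,0,0,0.75],[0,0,-4,0,0,0,0.75],[0,0,-4,0,0,0,0.75],[0,0,-3,0,0,0,0.75],[0,0,-1.5,0,0,0,0.75],[0,0,0,0,0,0,0.75],[0,0,0,0,0,0,0],[0,0,0,0,0,0,0],[0,0,0,0,0,0,0],[0,0,0,0,0,0,0],[0,0,0,0,0,0,0]]'; python3 -c "
from h import *
st()"
```

```text
time: 41.42
tool_pos: [0.4769, -0.1895, 0.0432]
tool_rot: [0.001, 0.708, 0.706, 0.0]
contact_force: [-1.8, 0.7, 5.8]
grip_width: 0.0325
grasp_force: 59.0
t 41.42 tcp [ 476.9 -189.5   43.2] yawY -0.17 F [-1.8  0.7  5.8] w 32.5 gf 59.0 q [-0.61  0.52  1.74 -0.    0.88 -0.6 ]
```

```bash
python3 -m jog '[[0,0,1,0,0,0,0],[0,0,4,0,0,0,0],[0,0,3,0,0,0,0],[4,1.7,0,0,0,0,0],[4,1.7,0,0,0,0,0],[4,1.7,0,0,0,0,0],[4,1.7,0,0,0,0,0],[3.1,1.5,0,0,0,0,0],[0,0,-3,0,0,0,0],[0,0,-3,0,0,0,0],[0,0,-0.9,0,0,0,0],[0,0,-0.3,0,0,0,0],[0,0,-0.3,0,0,0,0],[0,0,0,0,0,0,0],[0,0,0,0,0,0,0]]'; python3 -c "
from h import *
st()"
```

```text
time: 43.3
tool_pos: [0.668, -0.1063, 0.0488]
tool_rot: [0.001, 0.708, 0.706, 0.001]
contact_force: [-2.9, 0.6, 6.4]
grip_width: 0.0324
grasp_force: 60.4
t 43.3 tcp [ 668.  -106.3   48.8] yawY -0.18 F [-2.9  0.6  6.4] w 32.4 gf 60.4 q [-0.33  0.81  1.18 -0.    1.15 -0.33]
```

```bash
python3 -m jog '[[0,0,0,0,0,0,0.55],[0,0,0,0,0,0,0.55],[0,0,0,0,0,0,0.55],[0,0,3,0,0,0,0.55],[0,0,6,0,0,0,0.6],[0,0,3,0,0,0,0.6],[-4,5.2,0,0,0,3.2,0.6],[-4,5.2,0,0,0,3.2,0.6],[-4.2,5.2,0,0,0,3.3,0.6],[0,0,0,0,0,0,0.6],[0,0,0,0,0,0,0.6]]';python3 look.py 11 | grep -v tray\ ; python3 -c "
from h import *
g=load('s11')
for b,q,c in blobs(dark(g,340,400,200,320)): print('in tray',c,q[4])"
```

```text
time: 44.68
tool_pos: [0.5523, 0.0415, 0.1671]
tool_rot: [0.0, 0.646, 0.763, 0.0]
contact_force: [0.2, -0.1, 0.1]
grip_width: 0.0514
grasp_force: 0.0
t 44.67 tcp [552.3  41.5 167.1] yawY 9.52 F [ 0.2 -0.1  0.1] w 51.4 gf 0.0 q [-0.14  0.43  1.5  -0.    1.21 -0.3 ]
sc [241.2 216.8] 117 [0.4104 0.0815] [0.4117 0.0746]
sc [351.  218.6] 108 [0.6677 0.1056] [0.6666 0.0984]
sc [297.7 233.4] 122 [0.5453 0.0368] [0.5453 0.0303]
sc [354.3 247. ] 192 [0.6695 0.0056] [ 6.684e-01 -6.000e-04]
sc [357.2 283.4] 249 [ 0.6686 -0.1009] [ 0.6675 -0.1062]
in tray [350.91333333 216.95333333] 150
in tray [354.28125    246.96354167] 192
in tray [357.15662651 283.437751  ] 249
```

```bash
python3 -m jog '[[-0.65,0.85,-2,0,0,0,0.6],[0,0,-4,0,0,0,0.6],[0,0,-4,0,0,0,0.6],[0,0,-3,0,0,0,0.6],[0,0,-1.5,0,0,0,0.6],[0,0,0,0,0,0,0.6],[0,0,0,0,0,0,0],[0,0,0,0,0,0,0],[0,0,0,0,0,0,0],[0,0,0,0,0,0,0],[0,0,0,0,0,0,0],[0,0,0,0,0,0,0]]';python3 -c "
from h import *
st()"
```

```text
time: 46.28
tool_pos: [0.5461, 0.05, 0.0232]
tool_rot: [0.001, 0.646, 0.763, 0.001]
contact_force: [-1.4, -0.2, 6.2]
grip_width: 0.0221
grasp_force: 58.9
t 46.27 tcp [546.1  50.   23.2] yawY 9.53 F [-1.4 -0.2  6.2] w 22.1 gf 58.9 q [-0.12  0.61  1.64 -0.    0.88 -0.29]
```

```bash
python3 -m jog '[[0,0,1,0,0,0,0],[0,0,4,0,0,0,0],[0,0,5,0,0,0,0],[-1.5,4.4,0,0,0,0,0],[-1.5,4.4,0,0,0,0,0],[-1.55,4.4,0,0,0,0,0],[0,0,-3,0,0,0,0],[0,0,0,0,0,0,0],[0,0,0,0,0,0,0]]'; python3 - <<'E'
from h import *
st(); s=snap('scene','s12')
cv2.imwrite('pics/c9.png',cv2.resize(s['color'][140:240,240:340,::-1],(600,600),interpolation=3))
E
```

```text
time: 47.4
tool_pos: [0.5004, 0.1819, 0.0929]
tool_rot: [0.0, 0.646, 0.763, 0.0]
contact_force: [-0.3, -0.5, -1.2]
grip_width: 0.0217
grasp_force: 59.1
t 47.4 tcp [500.4 181.9  92.9] yawY 9.48 F [-0.3 -0.5 -1.2] w 21.7 gf 59.1 q [ 0.13  0.48  1.65 -0.    1.01 -0.04]
```

View pics/c9.png

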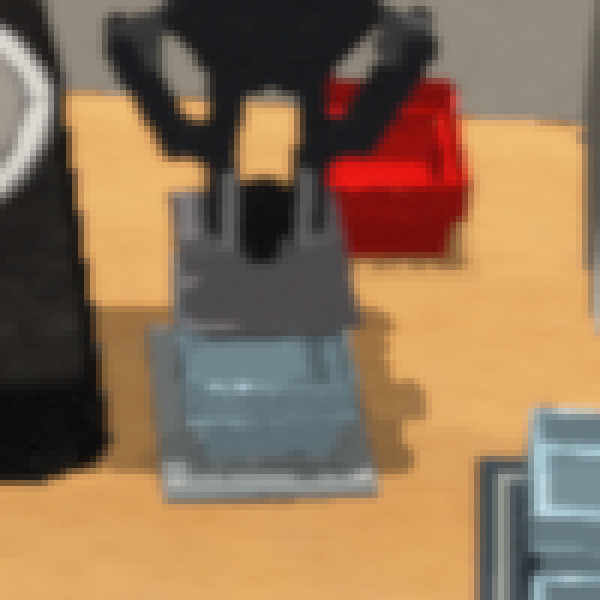

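The cover hangs lined up above the last tray: plate front edge at (180–357,326), tray rim below at (183–357,382). Lowering it.

```bash
python3 -m jog '[[0,0,-1.2,0,0,0,0],[0,0,-0.8,0,0,0,0],[0,0,-0.4,0,0,0,0],[0,0,-0.3,0,0,0,0],[0,0,-0.1,0,0,0,0],[0,0,0,0,0,0,0],[0,0,0,0,0,0,0]]';python3 -c "
from h import *
st()"
```

```text
time: 48.32
tool_pos: [0.4998, 0.1822, 0.0645]
tool_rot: [0.0, 0.646, 0.763, 0.0]
contact_force: [-3.2, -0.2, 6.1]
grip_width: 0.022
grasp_force: 60.1
t 48.33 tcp [499.8 182.2  64.5] yawY 9.53 F [-3.2 -0.2  6.1] w 22.0 gf 60.1 q [ 0.13  0.52  1.67 -0.    0.95 -0.04]
```

Contact at the expected height. Releasing and retreating clear for a final look.

```bash
python3 -m jog '[[0,0,0,0,0,0,0.6],[0,0,0,0,0,0,0.6],[0,0,0,0,0,0,0.6],[0,0,2,0,0,0,0.6],[0,0,6,0,0,0,0.6],[0,0,6,0,0,0,0.6],[-3,-5,0,0,0,0,0.6],[-3,-5,0,0,0,0,0.6],[-3,-5,0,0,0,0,0.6],[0,0,0,0,0,0,0.6],[0,0,0,0,0,0,0.6]]'; python3 - <<'E'
from h import *
st(); s=snap('top','t13'); c=snap('scene','s13')
cv2.imwrite('pics/c10.png',np.hstack([cv2.resize(s['color'][115:285,200:400,::-1],(400,340),interpolation=3),cv2.resize(c['color'][140:340,180:400,::-1],(400,340),interpolation=3)]))
E
```

```text
time: 49.7
tool_pos: [0.4101, 0.0323, 0.204]
tool_rot: [0.0, 0.646, 0.763, 0.0]
contact_force: [1.4, -1.1, -0.1]
grip_width: 0.0511
grasp_force: 0.0
t 49.7 tcp [410.1  32.3 204. ] yawY 9.5 F [ 1.4 -1.1 -0.1] w 51.1 gf 0.0 q [-0.21  0.09  1.85  0.    1.2  -0.37]
```

View pics/c10.png

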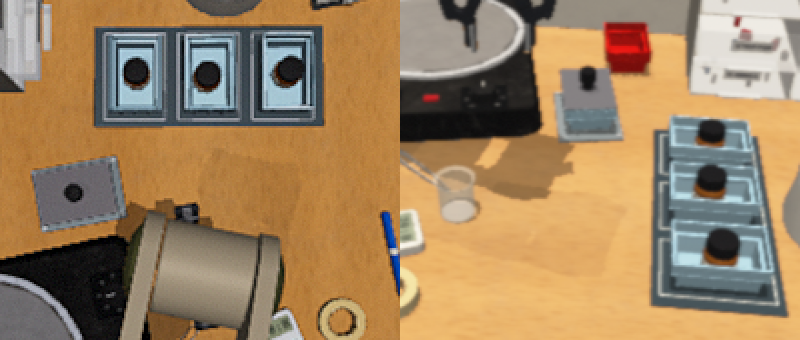

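Everything is in place: cover on the last tray at (588,85), beaker upright at (457,192), three jars in trays. The third jar, at (722,245), looks off-centre, so I'm checking whether it was knocked.

```bash
python3 look.py 14; python3 - <<'E'
from h import *
g=load('s14'); s=load('t14')
for b,q,c in blobs(dark(g,340,400,200,320)): print('in tray',c,q)
for b,q,c in blobs(dark(s,250,365,125,180),25): print('top',c,q, ray(s,*c,.0615)[:2])
a=cv2.resize(s['color'][125:180,290:365,::-1],(410,300),interpolation=3);b=cv2.resize(g['color'][240:325,330:400,::-1],(350,300),interpolation=3)
cv2.imwrite('pics/c11.png',np.hstack([a,b]))
E
```

```text
t 49.8 tcp [410.2  32.9 203.8] yawY 9.6 F [-0.5 -0.5 -0.1] w 51.5 gf 0.0 q [-0.21  0.09  1.85  0.    1.2  -0.37]
tray [292 131  27  39 682] [ 6.674e+02 -6.000e-01  1.050e+02  7.130e+01 -5.000e-01]
tray [331 130  27  40 650] [ 6.677e+02 -1.072e+02  1.075e+02  7.090e+01 -6.000e-01]
tray [254 132  27  38 729] [ 6.669e+02  1.037e+02  1.026e+02  7.160e+01 -3.000e-01]
jar [290.7 148.4] 52 bench [0.6707 0.0387] tray [0.6696 0.0388]
jar [329.5 152.5] 74 bench [ 0.6586 -0.0669] tray [ 0.6576 -0.0663]
jar [346.2 149.5] 182 bench [ 0.6663 -0.1122] tray [ 0.6653 -0.1113]
jar [303.4 152.2] 139 bench [0.6601 0.0042] tray [0.6591 0.0044]
sc [241.1 216.8] 114 [0.41   0.0815] [0.4113 0.0746]
sc [351.  218.6] 108 [0.6677 0.1056] [0.6666 0.0984]
sc [351.  244.6] 187 [0.6627 0.0125] [0.6616 0.0062]
sc [357.1 283.5] 250 [ 0.6685 -0.101 ] [ 0.6674 -0.1063]
in tray [350.91333333 216.95333333] [344 211  14  13 150]
in tray [350.95721925 244.62032086] [343 238  16  14 187]
in tray [357.128 283.46 ] [349 275  17  18 250]
top [290.69230769 148.42307692] [290 133   2  36  52] [0.66964392 0.03881242]
top [329.52702703 152.48648649] [329 134   3  37  74] [ 0.65760842 -0.06627953]
top [346.17582418 149.50549451] [338 136  15  31 182] [ 0.66533618 -0.11132542]
top [258.  153.5] [258 140   1  28  28] [0.65654479 0.12776332]
top [267.48091603 150.42748092] [262 144  12  14 131] [0.66472643 0.1019245 ]
top [303.38848921 152.16546763] [297 146  13  14 139] [0.65910873 0.00444898]
```

View pics/c11.png

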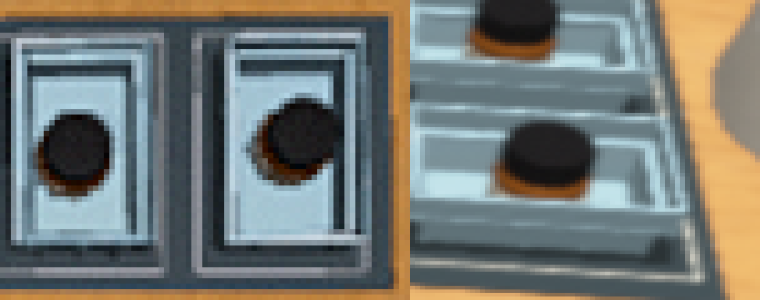

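The middle jar was nudged about 8 mm inside its tray and still stands upright. The cap-to-base offset of all three jars matches perspective alone, and every tray lies within about 1° and 3 mm of its outline. Handing in.

```bash
python3 -c "
from cell import robot
print(robot.close_job())"
```

```text
the job is handed in; nothing more can be done
None
```

Job handed in at about 50 s: three jars stand upright in three trays lined up on the mat's spots, the cover is back on the one remaining tray, and the beaker was never touched; the middle jar was nudged about 8 mm inside its tray, and I left it there because it still stood upright.

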